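# Pop the capsule drawer and catch it on a finger

### The arm

A 6-joint arm with a two-finger parallel gripper is mounted at the origin on a cart in front of the work surface, level with it; the furniture and walls round the work are solid. World frame = base frame: x ahead of the robot, y to its left, z up, the work surface at z = 0. Lengths are in m, angles in rad, forces in N, time in s.
With the tool pointing down it reaches from about 0.275 to 0.825 m from the base axis. Payload 5.2 kg.
Tool frame: the origin (TCP) lies midway between the tips of the shut fingers; the grasp point (between the pads) lies 19 mm behind it; z points along the fingers, y is the line along which they close (so a half turn about z gives the same grasp; the last joint's range is limited). The gripper opens to 93 mm and grips with 3 to 60 N. Pads are 15 mm wide; open, the fingers measure 128 mm over their backs; the gripper's body (75 mm by 188 mm) begins 65 mm behind the grasp point.
Start: joints at [-1.497, 0.259, 1.535, -0, 1.348, -0.203], TCP at [0.15, -0.529, 0.219] pointing down, gripper open.
Joint ranges: [-3.14, 3.14], [-0.91, 2.08], [0.19, 2.58], [-1.22, 4.36], [0.22, 2.71], [-3.12, 3.12]. Speed limits (rad/s): [2.57, 2.57, 3.14, 3.14, 3.14, 3.14].

### API

Orientations are given as a 3x3 rotation matrix whose columns are the frame's x, y, z axes.
In Python, from plant import ctrl gives the robot as it stands. The module is installed in compiled form; this text tells all that it offers.
- The arm moves only by the shell command python3 -m handwheel 'ROWS' [OPENING] [FORCE]. ROWS is JSON, one flat list of numbers, 4 for each row, row after row: the shift along the world's x, y, z in cm, then the turn about the world's z in degrees. A call has 1 to 20 rows; each row is the pose to reach, as a shift and turn from the pose commanded when the call began; what a row does not reach only later rows make up. A row lasts 1/8 s, in which the tool goes at most 62.5 mm and 10.7 degrees, less where a joint would pass 70% of its speed; a pose out of reach is approached as far as the arm can. A call with a gripper value outside its range is refused whole. OPENING is the closure, from -1 (fully open) to 1 (shut), set as the call begins (- or left out, the last holds). The fingers move at their own pace and stop on an object; FORCE is the grip in N (left out, the last holds). Time passes only in rows, so rows that repeat a pose let the fingers close. It gives the time, the measured TCP pose, the force, the opening and the grip force at its end, in the units of the state.
- ctrl.read_state(): the state, without advancing time (a new reading comes with each control period).
- ctrl.read_camera(name): name is "scene" or "top"; returns (picture, depth): 400x640x3 uint8, red, green, blue; 400x640 float32, m along the optical axis (not along the pixel's ray), 0 where there is no reading.
- ctrl.camera_model(name): a dict with "intrinsics" (3x3 intrinsics, pixels), "R" (3x3) and "t" (3): a world point X has camera coordinates R X + t. Camera axes: x right, y down, z forward; pixel columns grow to the right and rows downward; lengths in m; the calibration is good to about 2 mm. A picture is of the moment at which its call begins. camera_model takes no time and is no camera call.
- ctrl.hand_in(): hands the job in; it is judged then, once.
Trained networks look in the newest picture that a camera, given by its name, has taken for a name from the list of things; names that differ only in an ending like _2 or _b are one class to them, and where a whole thing is asked for, a point or a joint stands for the part that bears it (a point fixed in the world has none). Each returns a list of dicts, best first, with "p" (0 to 1); they miss things now and then, are a little off and sometimes report something else, mostly with a low value. They report only what shows in the picture. A call takes as long as a camera call.
- ctrl.search_frame(target, camera): "xy" ([column, row] in pixels, amid what is visible of it).
The state is a dict: "clock": time; "qpos": joint angles; "joint_velocities": joint speeds; "effort": joint torques, N m; "eef_pos": TCP position; "eef_rot": TCP orientation; "force": force on the tool from outside, world axes, zero at the start; "torque": the same for the moment, N m; "opening": opening from 0.0 (shut) to 1.0 (fully open); "grip_force": force on a finger pad.
Only numpy, scipy, OpenCV 4.12 (cv2) and the standard library are available. Lean on these libraries where they do the work, as an engineer would, in place of code of your own. Each camera call takes 0.05 s, during which the arm holds its last target. There are 200 camera calls.

### The job

Open the coffee-capsule box on the worktop without grasping anything: press its round release key down with one fingertip and, while you keep the key down, let the drawer that springs out run against the other finger, before it slides away. Then gently ease the drawer out against that finger until the whole front row of capsules is clear of the box and the second row is still inside, and finish holding it there with the finger in front of it. Lift nothing, and leave the capsules in their wells and the mug, jar, tin and teaspoon where they are.

Things in the scene. Friction and masses are not known exactly. Their poses are not given: they have to be found in the camera images.
- capsule_box: White coffee-capsule box, fixed, facing various ways. Origin on the worktop under its middle; x from front to back, y to its left seen from the front, z up. Case 146 deep, 180 wide, 74 mm high, dark mat on the roof, front face at x = -70 mm; before it the base goes on as an apron (top 12 mm above the worktop) to x = -128 mm. The drawer comes out of the front over the apron, towards -x.
- key_top (a point): Centre of the top of the round grey release key, 27 mm wide, in a white collar (42 mm wide at the foot, top 24.5 mm above the worktop) on the apron, left of the drawer, joined to the case by an 18 mm wide fairing: at (-104, 55, 35) mm in the box's frame; goes down with the key. Axes as the box's. A finger level with the tip on the key meets the lower half of the drawer's front plate.
- release_key (a joint): Travel of the release key, m: 0 up, 0.006 fully down. A spring holds it up with 1.5 N at the top and 4.5 N fully down. It draws down a latch tongue and frees the drawer at about 0.004; it springs up again when let go.
- drawer_face (a point): Centre of the outer face of the drawer's metal front plate (104 mm wide, 54 mm high, from 14 to 68 mm above the worktop). Drawer shut, it lies at (-78.5, -30, 41) mm in the box's frame, 8.5 mm before the case; it moves towards the box's -x as the drawer opens. Axes as the box's.
- capsule_drawer (a joint): How far the drawer is out, m: 0 shut, growing towards the box's -x. Once unlatched a spring drives it with about 2 N at about 65 mm/s and nothing brakes it: beyond 0.075 it has got away. The front row of capsules is clear of the case from 0.041 on; the second row begins to show at 0.066. It follows a finger that backs away slowly.
- mug: Cream mug, 78 wide, 101 mm tall, loose, left of the box; origin at the centre of its underside.
- spice_jar: Spice jar with a dark lid, 41 wide, 105 mm tall, loose, left of the box beyond the mug; origin at the centre of its underside.
- small_tin: Small food tin, 57 wide, 72 mm tall, loose, to the right in front of the box; origin at the centre of its underside.
- teaspoon: Teaspoon, 139 x 30 x 10 mm, lying loose in front of the mug; origin at the centre of its underside.
- capsule1: coffee capsule of thin brass-coloured metal, dome up, 36 mm wide at its foot, 28 mm tall, 14 g, standing loose in the right well of the front row of the drawer; origin at the centre of its underside. It rides along with the drawer and is not to be handled.
- capsule2: coffee capsule of thin brass-coloured metal, dome up, 36 mm wide at its foot, 28 mm tall, 14 g, standing loose in the left well of the front row of the drawer; origin at the centre of its underside. It rides along with the drawer and is not to be handled.
- capsule3: coffee capsule of thin brass-coloured metal, dome up, 36 mm wide at its foot, 28 mm tall, 14 g, standing loose in the right well of the second row of the drawer; origin at the centre of its underside. It rides along with the drawer and is not to be handled.
- capsule4: coffee capsule of thin brass-coloured metal, dome up, 36 mm wide at its foot, 28 mm tall, 14 g, standing loose in the left well of the second row of the drawer; origin at the centre of its underside. It rides along with the drawer and is not to be handled.

How it is judged:
By the outcome, as a careful person would: the job done as asked, in the order asked, and still so for the second after the job is handed in, while the arm keeps its last pose, push and grip.
It also fails if it takes over 32 s, if anything falls off the work surface, if the arm or the gripper's body presses on something with over 40 N, if the wrist force passes 120 N, or if a joint passes its speed limit or range.

## Working session

There is one attempt and no reset: what is moved stays moved. The work goes in short steps, Python scripts to look and compute and a shell command to move; the robot and the scene stay as the last step left them, time stands still between calls to the robot, and variables do not carry over. Pictures are saved under pics/ and viewed, at most 10 in all, crops included, and the job is handed in when it is done.

```bash
mkdir -p pics
cat > h.py <<'E'
import numpy as np, cv2
from plant import ctrl
def world(cam,depth,uv):
    m=ctrl.camera_model(cam);K=np.array(m["intrinsics"]);R=np.array(m["R"]);t=np.array(m["t"])
    uv=np.asarray(uv,float).reshape(-1,2);u=uv.astype(int)
    z=depth[u[:,1],u[:,0]]
    c=np.c_[uv,np.ones(len(uv))]@np.linalg.inv(K).T*z[:,None]
    return (c-t)@R
def project(cam,X):
    m=ctrl.camera_model(cam);c=np.asarray(X)@np.array(m["R"]).T+np.array(m["t"])
    p=c@np.array(m["intrinsics"]).T
    return p[...,:2]/p[...,2:]
E
python3 - <<'E'
from h import *
np.set_printoptions(precision=4,suppress=True)
for c in("scene","top"):
    im,d=ctrl.read_camera(c);cv2.imwrite(f"pics/{c}1.png",im[...,::-1])
    np.save(f"{c}_d.npy",d);np.save(f"{c}_i.npy",im)
    for n in("capsule_box","key_top","drawer_face","mug","spice_jar","small_tin","teaspoon"):
        r=ctrl.search_frame(n,c)[:1]
        for q in r: print(c,n,q["p"],q["xy"],world(c,d,q["xy"])[0])
s=ctrl.read_state();print(s["clock"],s["eef_pos"],s["eef_rot"],s["force"],s["opening"])
E
```

```text
scene capsule_box 0.97 [291.8, 199.7] [0.5882 0.2089 0.0762]
scene key_top 0.57 [341.1, 210.7] [0.4986 0.1217 0.033 ]
scene drawer_face 0.45 [319.6, 181.7] [ 0.6634 -0.0063 -0.0003]
scene mug 0.84 [323.0, 237.2] [0.4343 0.2879 0.0843]
scene spice_jar 0.93 [359.3, 263.9] [0.3344 0.3022 0.0752]
scene small_tin 0.96 [332.8, 167.7] [ 0.6219 -0.0146  0.0584]
scene teaspoon 0.5 [381.4, 242.6] [0.3702 0.1341 0.0002]
top capsule_box 0.72 [335.1, 169.5] [0.5753 0.1563 0.0738]
top key_top 0.68 [350.3, 214.9] [0.4956 0.1246 0.0314]
top drawer_face 0.65 [361.2, 171.9] [0.5722 0.1066 0.0704]
top mug 0.76 [283.8, 229.8] [0.3452 0.1821 0.9567]
top spice_jar 0.76 [261.0, 294.3] [0.3415 0.2836 0.1064]
top small_tin 0.67 [431.7, 141.3] [ 0.6349 -0.0287  0.0706]
top teaspoon 0.79 [339.3, 280.6] [0.3698 0.1438 0.0028]
0.8 [ 0.1503 -0.529   0.2187] [[ 0.9619  0.2734 -0.    ]
 [ 0.2734 -0.9619  0.    ]
 [-0.     -0.     -1.    ]] [-0.4789 -0.0947  0.1901] 1.001929064201085
```

View pics/top1.png

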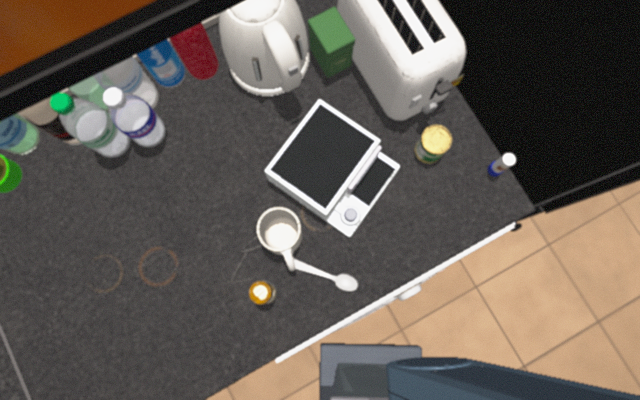

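View pics/scene1.png

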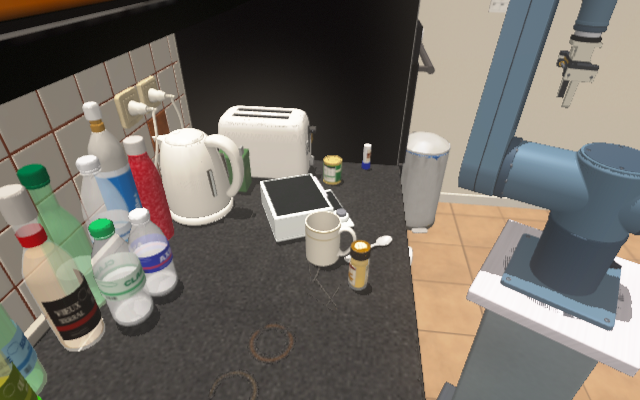

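The top view shows the box centred near (323,155), with the apron to the lower right and the key at (350,215). The mug is at (280,230), the spoon at (330,275) and the tin at (433,142). Next I fit the box pose from the roof depth.

```bash
cat > fit.py <<'E'
from h import *
np.set_printoptions(precision=4,suppress=True)
d=np.load("top_d.npy");im=np.load("top_i.npy")
v,u=np.mgrid[80:260,230:470];uv=np.c_[u.ravel(),v.ravel()]
P=world("top",d,uv)
m=(P[:,2]>.069)&(P[:,2]<.082)
mask=np.zeros(d.shape,np.uint8);mask[uv[m][:,1],uv[m][:,0]]=1
n,l,st,_=cv2.connectedComponentsWithStats(cv2.morphologyEx(mask,cv2.MORPH_OPEN,np.ones((5,5))))
k=1+np.argmax(st[1:,4]);s=l[uv[:,1],uv[:,0]]==k
Q=P[s];(c,wh,a)=cv2.minAreaRect((Q[:,:2]*1000).astype(np.float32))
print("rect",c,wh,a,"z",np.median(Q[:,2]),cv2.boxPoints((c,wh,a)).tolist())
# apron plane
m=(P[:,2]>.009)&(P[:,2]<.016)&(P[:,0]>.4)&(P[:,0]<.62)&(P[:,1]>0.03)&(P[:,1]<.2);print("apron",m.sum(),P[m].mean(0))
# key: 
kz=(P[:,2]>.029)&(P[:,2]<.04)&(np.hypot(P[:,0]-.496,P[:,1]-.123)<.03);print("key",kz.sum(),P[kz].mean(0))
cv2.imwrite("pics/crop1.png",cv2.resize(im[90:250,240:460,::-1],None,fx=3.6,fy=3.6,interpolation=cv2.INTER_CUBIC))
E
python3 fit.py
```

```text
rect (602.884521484375, 181.38516235351562) (146.25143432617188, 180.3748779296875) 55.23863983154297 z 0.07571653353334998 [[487.0991516113281, 172.73114013671875], [635.283203125, 69.888671875], [718.669921875, 190.0391845703125], [570.48583984375, 292.88165283203125]]
apron 1740 [0.5446 0.0946 0.0128]
key 152 [0.4959 0.1251 0.0347]
```

View pics/crop1.png

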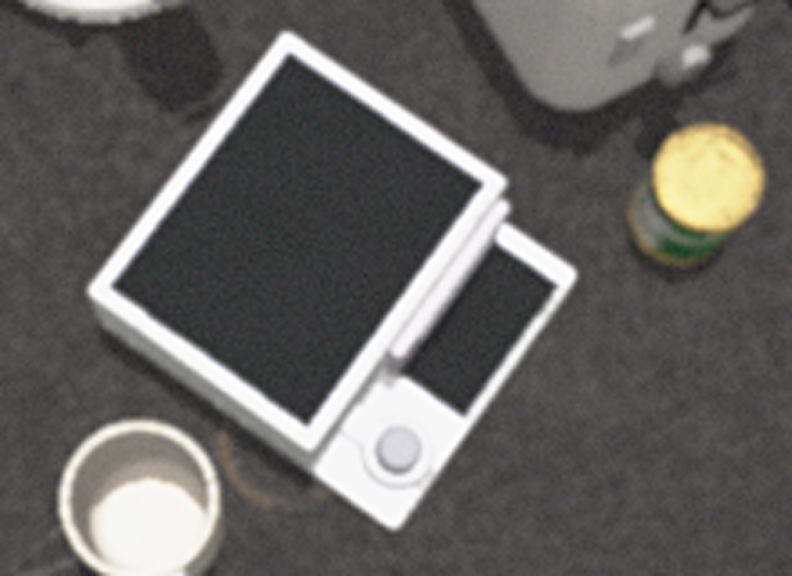

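The roof fits as 146×180 mm, which puts the box x axis at 55.24° and its origin at (601,179) mm. The key comes out at (496.5,125), matching the detection. The crop shows a clear apron in front of the drawer plate. I'll put one finger over the key and the other in front of the plate, so I can later pivot about the key.

```bash
python3 -m handwheel '[6,10,0,8,12,20,0,16,18,30,0,24,24,40,-1,32,30,50,-2,40,36,60,-3,42,38.5,63,-5,42.3,38.5,63,-5,42.3,38.5,63,-5,42.3,38.5,63,-5,42.3,38.5,63,-5,42.3,38.5,63,-5,42.3,38.5,63,-5,42.3,38.5,63,-10,42.3,38.5,63,-15,42.3,38.5,63,-15,42.3,38.5,63,-15,42.3]' -0.61
cat > look.py <<'E'
import sys
from h import *
np.set_printoptions(precision=4,suppress=True)
n=sys.argv[1]
im,d=ctrl.read_camera("top");np.save("top_d.npy",d);np.save("top_i.npy",im)
im2,d2=ctrl.read_camera("scene");np.save("scene_d.npy",d2);np.save("scene_i.npy",im2)
a=cv2.resize(im[110:260,290:440,::-1],(400,400),interpolation=cv2.INTER_CUBIC)
b=cv2.resize(im2[130:250,260:380,::-1],(400,400),interpolation=cv2.INTER_CUBIC)
cv2.imwrite(f"pics/{n}.png",np.hstack([a,b]))
s=ctrl.read_state();print(s["clock"],s["eef_pos"],s["eef_rot"][:,1],s["force"],s["opening"])
E
python3 look.py c2
```

```text
clock: 2.92
eef_pos: [0.5363, 0.1002, 0.0704]
eef_rot: [[0.528, 0.849, 0.002], [0.849, -0.528, -0.0], [0.001, 0.002, -1.0]]
force: [-0.5, 0.5, 0.4]
opening: 0.804
grip_force: 0.0
3.025 [0.5371 0.1005 0.0712] [ 0.8492 -0.528   0.0038] [0.3182 0.1004 0.2236] 0.8089583476496693
```

View pics/c2.png

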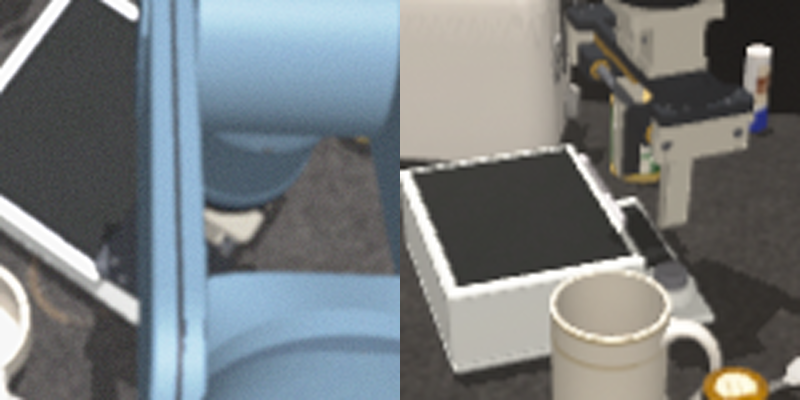

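The top view is blocked by the arm. In the scene view the near fingertip (672,225 in the crop) hangs above the key (670,275). I'll check the finger's position and size from the scene depth.

Run:
```python
from h import *
np.set_printoptions(precision=1,suppress=True)
d=np.load("scene_d.npy")
v,u=np.mgrid[165:235,320:365];uv=np.c_[u.ravel(),v.ravel()]
P=world("scene",d,uv)*1000
o=np.array([601.2,178.9,0]);B=np.array([[.570,.8215,0],[-.8215,.570,0],[0,0,1]])
Q=(P-o)@B.T
f=(Q[:,2]>60)&(Q[:,2]<105)&(Q[:,0]<-80)&(Q[:,1]>20)&(Q[:,1]<90)
for a in range(64,104,8):
    m=f&(Q[:,2]>=a)&(Q[:,2]<a+8);print(a,m.sum(),np.percentile(Q[m],[5,50,95],axis=0)[:,:2].ravel() if m.sum() else 0)
k=(Q[:,2]>32)&(Q[:,2]<40)&(np.hypot(Q[:,0]+104,Q[:,1]-55)<18);print("key",k.sum(),np.median(Q[k],0))
print(Q[f][:,2].min(),"tcp box",(np.array([537.1,100.5,70])-o)@B.T)
print(project("scene",np.array([[.4965,.125,.035],[.4965,.125,.070]])))
```

```text
64 0 0
72 8 [-107.8   45.   -95.9   52.1  -94.8   54.9]
80 21 [-111.9   48.2 -100.3   57.1  -94.3   59.6]
88 20 [-111.    51.1 -101.1   58.1  -95.    60.4]
96 23 [-112.8   51.8 -101.6   58.4  -94.5   60.9]
key 55 [-102.6   56.8   36.4]
73.73459534667852 tcp box [-100.9    8.    70. ]
[[341.1 210.9]
 [341.6 199.5]]
```

```bash
python3 -m handwheel '[-0.16,0.11,-1,0,-0.16,0.11,-2,0,-0.16,0.11,-2.8,0,-0.16,0.11,-3.1,0,-0.16,0.11,-3.1,0]'; python3 -m handwheel '[0,0,-0.2,0,0,0,-0.4,0,0,0,-0.6,0,0,0,-0.6,0]'
```

```text
clock: 3.65
eef_pos: [0.5335, 0.102, 0.0372]
eef_rot: [[0.527, 0.85, -0.001], [0.85, -0.527, -0.0], [-0.0, -0.001, -1.0]]
force: [-0.2, 0.3, 0.4]
opening: 0.806
grip_force: 0.0
clock: 4.15
eef_pos: [0.534, 0.102, 0.0318]
eef_rot: [[0.528, 0.849, 0.001], [0.849, -0.528, 0.0], [0.0, 0.001, -1.0]]
force: [0.6, 0.7, 2.0]
opening: 0.807
grip_force: 1.4
```

```bash
python3 -m handwheel '[0,0,-0.15,0,0,0,-0.3,0,0,0,-0.35,0,0,0,-0.35,0,0,0,-0.35,0]'; python3 look.py c3
```

```text
clock: 4.78
eef_pos: [0.5341, 0.102, 0.029]
eef_rot: [[0.528, 0.849, 0.001], [0.849, -0.528, 0.0], [0.001, 0.001, -1.0]]
force: [-0.6, -0.4, 10.2]
opening: 0.807
grip_force: 6.9
4.875 [0.534 0.102 0.029] [ 0.8493 -0.5279  0.0006] [-1.9814 -1.0817 10.0866] 0.8082009213051141
```

View pics/c3.png

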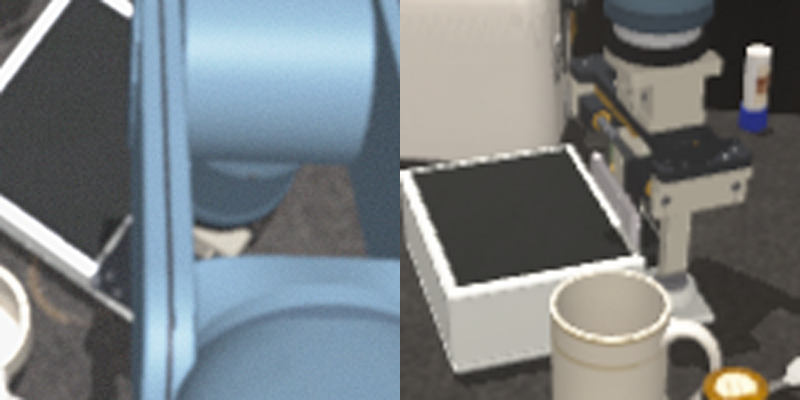

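The key is bottomed out at about 10 N, and there is 2 N along the box's -x on the tool. The scene view shows the plate stood off from the case against the finger. Now I pivot slowly about the key fingertip, keeping the key down.

```bash
python3 -m handwheel '[-0.04,-0.07,0.02,-1,-0.09,-0.13,0.04,-2,-0.13,-0.2,0.04,-3,-0.18,-0.27,0.04,-4,-0.23,-0.33,0.04,-5,-0.28,-0.39,0.04,-6,-0.33,-0.46,0.04,-7,-0.38,-0.52,0.04,-8,-0.43,-0.58,0.04,-9,-0.48,-0.64,0.04,-10,-0.54,-0.7,0.04,-11,-0.59,-0.76,0.04,-12,-0.59,-0.76,0.04,-12,-0.59,-0.76,0.04,-12]'
```

```text
clock: 6.62
eef_pos: [0.528, 0.0945, 0.0291]
eef_rot: [[0.693, 0.721, 0.0], [0.721, -0.693, 0.0], [0.0, 0.0, -1.0]]
force: [-2.0, -0.6, 8.3]
opening: 0.806
grip_force: 5.0
```

```bash
python3 -m handwheel '[-0.06,-0.06,0,-1,-0.11,-0.11,0,-2,-0.17,-0.17,0,-3,-0.23,-0.22,0,-4,-0.29,-0.28,0,-5,-0.35,-0.33,0,-6,-0.42,-0.38,0,-7,-0.48,-0.43,0,-8,-0.54,-0.48,0,-9,-0.61,-0.53,0,-10,-0.67,-0.58,0,-11,-0.74,-0.62,0,-12,-0.81,-0.67,0,-13,-0.87,-0.71,0,-14,-0.94,-0.75,0,-15,-1.01,-0.79,0,-16,-1.01,-0.79,0,-16,-1.01,-0.79,0,-16]'; python3 look.py c4
python3 - <<'E'
from h import *
np.set_printoptions(precision=1,suppress=True)
o=np.array([601.2,178.9,0]);B=np.array([[.570,.8215,0],[-.8215,.570,0],[0,0,1]])
for cam in("top","scene"):
    d=np.load(cam+"_d.npy");v,u=np.mgrid[100:270,260:440];uv=np.c_[u.ravel(),v.ravel()]
    Q=(world(cam,d,uv)*1000-o)@B.T
    m=(Q[:,2]>58)&(Q[:,2]<72)&(Q[:,0]<-85)&(Q[:,0]>-150)&(Q[:,1]<26)&(Q[:,1]>-84)
    print(cam,m.sum(),Q[m][::max(1,m.sum()//12)].tolist() and np.round(Q[m][::max(1,m.sum()//12)],1))
E
```

```text
clock: 8.88
eef_pos: [0.5187, 0.0863, 0.0292]
eef_rot: [[0.865, 0.502, 0.002], [0.502, -0.865, -0.0], [0.002, 0.001, -1.0]]
force: [0.2, -0.9, 6.6]
opening: 0.805
grip_force: 4.2
8.975 [0.5187 0.0863 0.0292] [ 0.5021 -0.8648  0.0012] [ 0.6348 -0.993   5.9463] 0.8073226767905166
top 0 []
scene 2 [[-129.4   21.6   64.1]
 [-130.    20.4   60.1]]
```

View pics/c4.png

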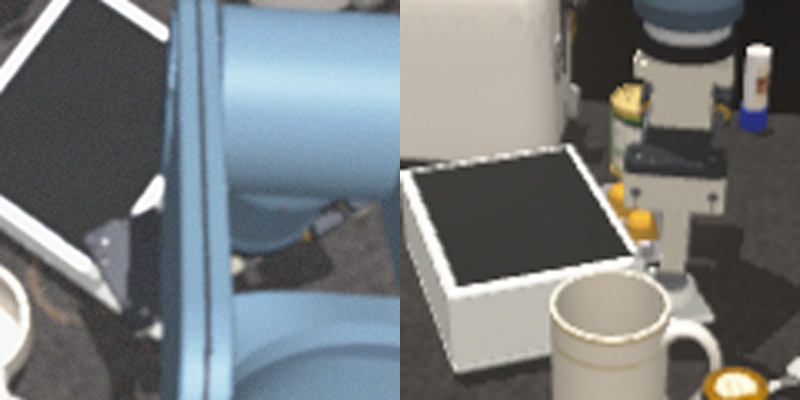

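The scene view shows the two front brass capsules out of the case, at (615,195) and (640,222) in the crop, with the finger still in front of the plate. One more measurement of drawer travel and contact force.

Run:
```python
from h import *
np.set_printoptions(precision=1,suppress=True)
o=np.array([601.2,178.9,0]);B=np.array([[.570,.8215,0],[-.8215,.570,0],[0,0,1]])
im=np.load("scene_i.npy");d=np.load("scene_d.npy")
v,u=np.mgrid[170:215,315:345];uv=np.c_[u.ravel(),v.ravel()]
Q=(world("scene",d,uv)*1000-o)@B.T;c=im[uv[:,1],uv[:,0]].astype(int)
m=(c[:,0]-c[:,2]>60)&(Q[:,0]<-60)&(Q[:,0]>-140)&(Q[:,1]>-90)&(Q[:,1]<30)
print(m.sum(),Q[m][::4])
F=[]
for i in range(6):
    ctrl.read_camera("scene");s=ctrl.read_state();F.append(B@np.array(s["force"]))
print(np.array(F),"mean",np.mean(F,0),s["clock"])
```

```text
119 [[-102.5  -58.9   50. ]
 [ -92.3  -54.7   47.8]
 [ -92.   -53.7   45.3]
 [ -89.7  -55.2   41.6]
 [ -96.7  -42.1   48. ]
 [ -94.7  -44.4   43.8]
 [ -95.   -45.1   40.1]
 [ -95.5  -46.3   36.1]
 [ -96.4  -40.5   36.1]
 [-112.8  -45.2   30.2]
 [ -96.2  -16.    47.7]
 [-105.    -9.2   50.1]
 [ -98.6  -38.1   30.6]
 [ -98.4   -6.5   49.8]
 [-109.6   -6.1   48. ]
 [ -92.7   -6.3   47.9]
 [-102.4   -1.8   48.8]
 [ -91.8   -3.7   46.5]
 [-100.5    3.2   49.1]
 [ -90.    -6.2   42.2]
 [ -98.     2.6   46.1]
 [-110.3    0.4   42.3]
 [ -95.6    1.9   42.9]
 [-106.4    3.2   41.6]
 [ -92.9    1.8   40.2]
 [-103.9    2.7   38.7]
 [ -93.6   -0.    35.8]
 [-102.7    6.    37.8]
 [ -94.9    4.4   35.1]
 [-104.9    8.    35.4]]
[[-0.3 -1.7  6.3]
 [-1.5 -1.1  7.1]
 [-1.4 -1.3  6.5]
 [-0.8 -1.   6.1]
 [-0.2 -1.4  6.5]
 [-0.8 -1.8  6.4]] mean [-0.8 -1.4  6.5] 9.275
```

The capsules' rear edges are about 12 mm clear of the case, so the drawer is out about 53 mm. The finger is loaded and the key is still down, so I'm handing in.

```bash
python3 -c "
from plant import ctrl
print(ctrl.hand_in())"
```

```text
the job is handed in; nothing more can be done
None
```

I handed the job in at about 9 s. The drawer is out about 53 mm by camera measurement, so the front row is clear and the second row is still inside. It rests against the finger, and the key is still pressed down.

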